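# Tidy the painting table: stow the jars, turn the brushes bristles-up

### The job

The painting class is over, so tidy this place: swing the lid of the wooden paint case up and over until it rests open on its stop, stand every paint jar upright inside the case, and leave the lid open for the teacher to check. The wet brushes were left standing on their bristles: take each one out of the terracotta crock, turn it end for end and put it back in the crock handle-down with its bristles up, leaving the bottle, mug and paint tube where they stand.

Things in the scene. Friction and masses are not known exactly. Their poses are not given: they have to be found in the camera images.
- lid (a joint): hinge of the paint case's lid: 0 shut, grows as the lid's front is lifted, 1.57 upright; its stop is at 1.85 rad (about 16 degrees past upright). Left below about 1.5 it falls shut, left above about 1.6 it falls open onto the stop by itself. Light (about 0.25 kg), turns freely.
- case: open-topped light wooden paint case, fixed to the table, 180 (x) x 300 (y) x 80 (z) mm, walls and floor 8 mm (inside 164 x 284 mm, the inner floor 8 mm above the table). Origin: centre of its underside; its x axis points from the front (side with the lid's tab, towards the robot) to the hinge side. Covered by the lid at the start.
- lid_hinge (a point): mid-point of the lid's hinge line, on the case's rear upper edge (case frame x +90, y 0, z +80 mm); the hinge line runs along the case's y axis. The point's axes turn with the lid: its -x points from the hinge to the lid's front edge. The lid is a 180 x 300 x 10 mm board on the rim.
- lid_tab (a point): grip point of the dark wooden pull tab that sticks out 50 mm from the middle of the lid's front edge; tab 22 mm wide (along the case's y), 16 mm thick; this point is at half thickness, 208 mm from the hinge line and 8 mm above the lid's underside, 22 mm short of the tab's free end. Pinch it across its width from above; it turns between the fingers as the lid swings.
- crock: heavy terracotta brush crock, fixed to the table, 64 (x) x 206 (y) x 85 (z) mm, open at the top, walls, floor and the two inner dividers 7 mm: three compartments in a row along its y axis, centres at y -66, 0 and +66 mm, each about 50 (x) x 59 (y) mm inside and 78 mm deep. Its y axis runs roughly ahead of the robot. Origin: centre of its underside.
- brush0_mid (a point): middle of the red-handled flat paint brush, 165 mm long, about 60 g. z axis: along the brush from bristles to handle end (up at the start); y: across its width; x: through its thickness. It stands bristles-down in a compartment of the crock, width roughly along the crock's y, perhaps leaning a little. None when absent.
- brush0_butt (a point): centre of the end face of the red brush's handle, 82.5 mm from its middle, same axes. Along z from the middle: stiff bristles -82 to -40 mm (36 mm wide, 18 thick), steel ferrule -40 to -14 (38 wide, 20 thick), handle -14 to +83 (22 wide, 18 thick). None when absent.
- brush1_mid (a point): middle of the blue-handled flat paint brush, 165 mm long, about 60 g. z axis: along the brush from bristles to handle end (up at the start); y: across its width; x: through its thickness. It stands bristles-down in a compartment of the crock, width roughly along the crock's y, perhaps leaning a little. None when absent.
- brush1_butt (a point): centre of the end face of the blue brush's handle, 82.5 mm from its middle, same axes. Along z from the middle: stiff bristles -82 to -40 mm (36 mm wide, 18 thick), steel ferrule -40 to -14 (38 wide, 20 thick), handle -14 to +83 (22 wide, 18 thick). None when absent.
- brush2_mid (a point): middle of the yellow-handled flat paint brush, 165 mm long, about 60 g. z axis: along the brush from bristles to handle end (up at the start); y: across its width; x: through its thickness. It stands bristles-down in a compartment of the crock, width roughly along the crock's y, perhaps leaning a little. None when absent.
- brush2_butt (a point): centre of the end face of the yellow brush's handle, 82.5 mm from its middle, same axes. Along z from the middle: stiff bristles -82 to -40 mm (36 mm wide, 18 thick), steel ferrule -40 to -14 (38 wide, 20 thick), handle -14 to +83 (22 wide, 18 thick). None when absent.
- jar0_mid (a point): closed green paint jar with a white screw cap, standing on the table; squat, 56 mm across, cap 53 mm across (top 13 mm), 56 mm tall, about 150 g; this point is on its axis half-way up, z axis up. None when absent.
- jar1_mid (a point): closed orange paint jar with a white screw cap, standing on the table; squat, 56 mm across, cap 53 mm across (top 13 mm), 56 mm tall, about 150 g; this point is on its axis half-way up, z axis up. None when absent.
- jar2_mid (a point): closed turquoise paint jar with a white screw cap, standing on the table; squat, 56 mm across, cap 53 mm across (top 13 mm), 56 mm tall, about 150 g; this point is on its axis half-way up, z axis up. None when absent.
- bottle: bystander: clear plastic bottle, blue cap, 60 mm across, 190 mm tall, loose; origin at the centre of its underside.
- mug: bystander: white mug, 76 mm across, 90 mm tall, loose; origin at the centre of its underside.
- tube: bystander: paint tube standing on its black cap, 46 mm wide, 142 mm tall, loose; origin at the centre of its underside.
Mind the look-alikes: they are no part of the job. What is shaped like the part that bears jar0_mid but purple or yellow is not meant.

How it is judged:
By the outcome, as a careful person would: the job done as asked, in the order asked, and still so for the second after the job is handed in, with the robot touching nothing.
Of brush0, brush1, brush2 only 2 to 2 are there at a start; the rules pass over those that are not, and their reading is None.
Of jar0, jar1, jar2 only 1 to 3 are there at a start; the rules pass over those that are not, and their reading is None.
At some moment in a run one of jar0, jar1, jar2 may be knocked a few centimetres aside while the robot is not near it.
It also fails if it takes over 210 s, if anything falls off the work surface, if the arm or the gripper's body presses on something with over 40 N, if the wrist force passes 120 N, or if a joint passes its speed limit or range.

### The arm

A 6-joint arm with a two-finger parallel gripper is mounted at the origin on the work surface. World frame = base frame: x ahead of the robot, y to its left, z up, the work surface at z = 0. Lengths are in m, angles in rad, forces in N, time in s.
With the tool pointing down it reaches from about 0.2 to 0.875 m from the base axis. Payload 3.4 kg.
Tool frame: the origin (TCP) lies between the finger pads; the fingertips stand 25 mm ahead of it and the grasp point (between the pads) lies 6 mm ahead of it (r.nose_length is the z of the fingertips in the tool frame, in m); z points along the fingers, x is the direction in which the jaws open and shut, and the axes are right-handed (so a half turn about z gives the same grasp; the last joint's range is limited). The gripper opens to 94 mm and grips with 3 to 60 N. Pads are 16 mm wide; open, the fingers measure 119 mm over their backs; the gripper's body (75 mm by 177 mm) begins 78 mm behind the grasp point.
Start: joints at [-1.416, 0.276, 1.505, -0, 1.361, -0.121], TCP at [0.157, -0.553, 0.23] pointing down, gripper open.
Joint ranges: [-2.89, 2.89], [-0.75, 2.08], [0.22, 2.7], [-1.18, 4.32], [0.11, 2.71], [-2.7, 2.7]. Speed limits (rad/s): [2.57, 2.57, 3.14, 3.14, 3.14, 3.14].

### API

Orientations are given as a unit quaternion [w, x, y, z].
In Python, from plant import r, gripper_to, inverse_kinematics, vision, models, telemetry gives the robot as it stands. Calls block until the motion is done:
- r.move_to(position, orientation): joint-space move of the TCP to a pose.
- r.move_l(position, rot=None, vel=0.15, guard=None): straight line of the TCP; rot=None keeps the orientation; vel is the mean speed in m/s. With guard (N) it stops when the force on the tool has changed by that much, and returns True; else False.
- r.movej(angles): joint-space move.
- gripper_to(opening, f_grip=None): finger opening in m; f_grip is the grip in N (None keeps the last); returns when the fingers have stopped.
- r.hold(seconds).
- inverse_kinematics(position, orientation): joint angles nearest the present ones, or None.
- vision.snapshot(name): name is "scene" or "top" or "wrist"; returns the picture (480x640x3 uint8, red, green, blue); there is no depth.
- vision.get_calibration(name): a dict with "fx", "fy", "cx", "cy" (pixels), "D" ([k1, k2, p1, p2, k3] as OpenCV has them; the pictures are not rectified), "position" and "orientation" of the camera in the world. Camera axes: x right, y down, z forward; pixel columns grow to the right and rows downward; lengths in m; the calibration is good to about 2 mm. A picture is of the moment at which its call begins: read the wrist's pose just before it. get_calibration takes no time and is no camera call; for the wrist camera it gives the pose at the moment of the call.
A pose or a line that the arm cannot do raises r.PlanningError and nothing moves.
- r.sign_off(): hands the job in, once; it reports no verdict.
Trained networks look in the newest picture that a camera, given by its name, has taken for a name from the list of things; names that differ only in an ending like _2 or _b are one class to them, and where a whole thing is asked for, a point or a joint stands for the part that bears it (a point fixed in the world has none). Each returns a list of dicts, best first, with "score" (0 to 1); they miss things now and then, are a little off and sometimes report something else, mostly with a low value. They report only what shows in the picture. A call takes as long as a camera call. They do not tell look-alikes from the thing itself.
- models.boxes_of(thing, camera): "at" ([x, y, z] in m, in world coordinates, good to about 4 mm: the middle of the surface that is visible of it).
- models.regions_of(thing, camera): "pixels" (480x640 bool, what is visible of it).
- models.mark_of(thing, camera): "at" ([x, y, z] in m, in world coordinates, good to about 4 mm: a listed point, or the origin of a listed thing).
Readings, each from a call of its own:
- telemetry.current_t(): time.
- telemetry.current_joints(): joint angles.
- telemetry.current_dq(): joint speeds.
- telemetry.current_joint_efforts(): joint torques, N m.
- telemetry.current_ee_pos(): TCP position.
- telemetry.current_tool_rot(): TCP orientation.
- telemetry.current_wrist_force(): force on the tool from outside, world axes, zero at the start.
- telemetry.current_torque(): the same for the moment, N m.
- telemetry.current_opening(): finger opening in m.
Only numpy, scipy, OpenCV 4.12 (cv2) and the standard library are available. Lean on these libraries where they do the work, as an engineer would, in place of code of your own. Each camera call takes 0.05 s, during which the arm holds its last target.

## Working session

There is one attempt and no reset: what is moved stays moved. The work goes in short steps, each a Python script; the robot and the scene stay as the last script left them, time stands still between calls to the robot, and variables do not carry over. Pictures are saved under pics/ and viewed, and the job is handed in when it is done.

```bash
ls; mkdir -p pics; python3 - <<'E'
from plant import r, gripper_to, inverse_kinematics, vision, models, telemetry
import cv2
for n in ["scene","top","wrist"]:
    im=vision.snapshot(n); cv2.imwrite(f"pics/a_{n}.png",im[:,:,::-1]); c=vision.get_calibration(n); print(n,c["position"],c["orientation"],c["fx"],c["D"])
print(r.nose_length, telemetry.current_t())
for t in ["case","lid_hinge","lid_tab","crock","brush0_mid","brush0_butt","brush1_mid","brush1_butt","brush2_mid","brush2_butt","jar0_mid","jar1_mid","jar2_mid","bottle","mug","tube"]:
    for n in ["scene","top"]:
        print(t,n,[(round(d["score"],2),[round(float(v),3) for v in d["at"]]) for d in models.mark_of(t,n)][:4])
print(telemetry.current_t())
E
```

```text
pics
scene [1.12836819 0.32223652 1.0078774 ] [-0.15797589  0.46088059  0.83018393 -0.27097481] 485.0147731090699 [-0.10539653  0.          0.          0.          0.        ]
top [ 0.39733771 -0.0012478   1.07441583] [ 0.04723613 -0.69617384  0.71399024 -0.05769464] 532.7540515004721 [0.03614005 0.         0.         0.         0.        ]
wrist [ 0.22683849 -0.53282646  0.3850435 ] [ 0.10143136  0.79133648 -0.59790538 -0.07750757] 333.65117747195933 [0.00544543 0.         0.         0.         0.        ]
0.025 0.15
case scene [(0.94, [0.558, -0.313, -0.001]), (0.65, [0.788, -0.052, 0.004]), (0.58, [0.547, 0.312, 0.171]), (0.27, [0.439, -0.318, 0.086])]
case top [(0.78, [0.557, -0.311, -0.001])]
lid_hinge scene [(0.6, [0.648, -0.307, 0.08])]
lid_hinge top [(0.67, [0.653, -0.302, 0.08])]
lid_tab scene []
lid_tab top []
crock scene [(0.82, [0.54, 0.304, 0.002]), (0.32, [0.558, -0.316, 0.0])]
crock top [(0.69, [0.542, 0.305, 0.0]), (0.66, [0.546, 0.31, 0.176])]
brush0_mid scene [(0.56, [0.543, 0.307, 0.089]), (0.22, [0.776, 0.201, 0.001])]
brush0_mid top [(0.72, [0.545, 0.313, 0.091])
[... 447 characters left out ...]
0.96, [0.533, 0.183, 0.028]), (0.91, [0.639, 0.199, 0.03]), (0.86, [0.554, 0.007, 0.028]), (0.81, [0.316, 0.143, 0.03])]
jar0_mid top [(0.93, [0.642, 0.2, 0.025]), (0.86, [0.554, 0.005, 0.025]), (0.81, [0.534, 0.183, 0.027]), (0.7, [0.319, 0.14, 0.031])]
jar1_mid scene []
jar1_mid top []
jar2_mid scene [(0.96, [0.673, -0.001, 0.027])]
jar2_mid top [(0.92, [0.675, -0.002, 0.03])]
bottle scene [(0.98, [0.779, 0.205, -0.0])]
bottle top [(0.88, [0.776, 0.205, -0.004])]
mug scene [(0.6, [0.785, -0.053, 0.0])]
mug top [(0.74, [0.647, -0.303, 0.08]), (0.65, [0.787, -0.05, 0.002]), (0.5, [0.473, 0.295, 0.09])]
tube scene [(0.67, [0.773, -0.188, -0.003])]
tube top [(0.8, [0.775, -0.185, 0.004])]
1.75
```

View pics/a_scene.png

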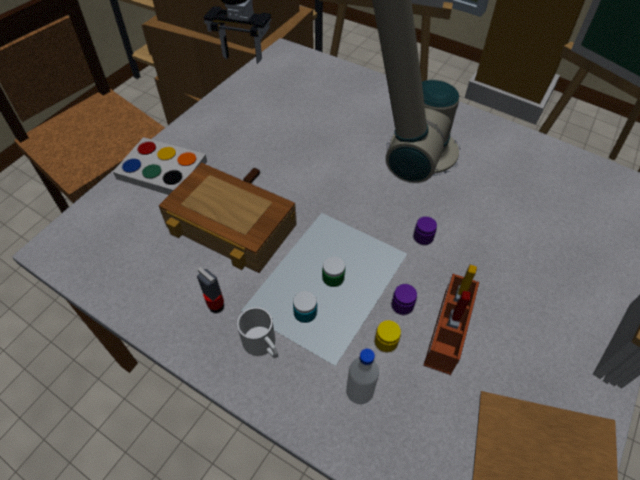

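View pics/a_top.png

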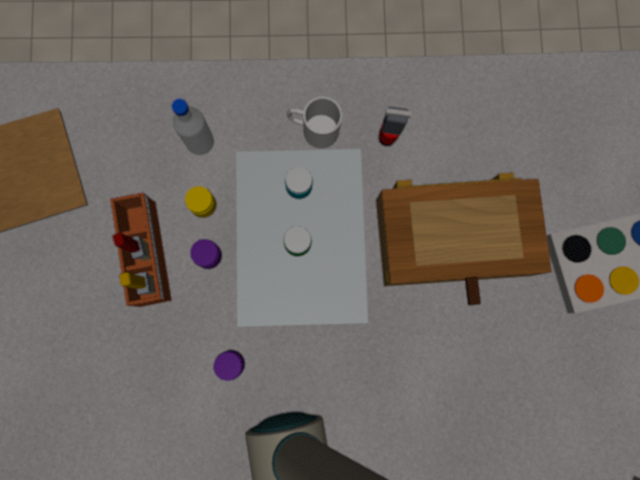

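View pics/a_wrist.png

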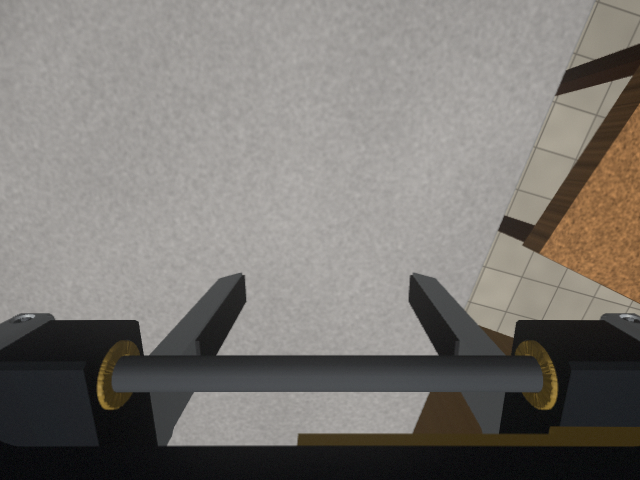

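The pictures show the shut case at scene pixel (228,215) with its dark tab at (252,175). The crock at (453,320) holds a red and a yellow brush. The green jar is at (333,270) and the turquoise one at (305,305). Two purple jars and a yellow one are look-alikes. Next I'll refine the yaws and check IK for the brush flip.

```bash
cat > h.py <<'E'
from plant import r, gripper_to, inverse_kinematics, vision, models, telemetry
import cv2, numpy as np
from scipy.spatial.transform import Rotation as R
def q(Rm): x=Rm.as_quat(); return [x[3],x[0],x[1],x[2]]
def fromq(w): return R.from_quat([w[1],w[2],w[3],w[0]])
def snap(n,f=None):
    im=vision.snapshot(n)
    if f: cv2.imwrite(f"pics/{f}.png",im[:,:,::-1])
    return im
def ray(n,px,z):
    c=vision.get_calibration(n); K=np.array([[c["fx"],0,c["cx"]],[0,c["fy"],c["cy"]],[0,0,1]])
    u=cv2.undistortPoints(np.array(px,float).reshape(-1,1,2),K,np.array(c["D"])).reshape(-1,2)
    d=fromq(c["orientation"]).apply(np.c_[u,np.ones(len(u))]); p=np.array(c["position"])
    return p+d*((z-p[2])/d[:,2])[:,None]
def down(yaw):  # tool z down, jaw axis at yaw (mod pi), best for wrist chosen by caller
    x=[np.cos(yaw),np.sin(yaw),0]; z=[0,0,-1]; return R.from_matrix(np.c_[x,np.cross(z,x),z])
def axes(zt,xt): zt=np.array(zt,float);xt=np.array(xt,float); return R.from_matrix(np.c_[xt,np.cross(zt,xt),zt])
def pos(): return np.array(telemetry.current_ee_pos())
def P(*a): print(*[np.round(x,3) if not isinstance(x,str) else x for x in a])
def marks(t,n): return [(round(float(d["score"]),2),np.round(d["at"],3)) for d in models.mark_of(t,n)]
E
python3 - <<'E'
from h import *
c=vision.get_calibration("wrist"); T=fromq(telemetry.current_tool_rot()); P("tool axes",T.as_matrix())
P("cam in tool",T.inv().apply(np.array(c["position"])-pos()))
snap("top")
for t,z in [("lid_tab",0.09),("lid",0.09),("case",0.09),("crock",0.085)]:
    for d in models.regions_of(t,"top")[:2]:
        m=d["pixels"].astype(np.uint8); cs,_=cv2.findContours(m,cv2.RETR_EXTERNAL,cv2.CHAIN_APPROX_NONE)
        k=max(cs,key=cv2.contourArea)
        p=ray("top",k.reshape(-1,2),z)[:,:2].astype(np.float32)
        P(t,d["score"],str(m.sum()),str(cv2.minAreaRect(p)))
# IK
for nm,p in [("red",(.545,.309)),("yel",(.475,.296)),("far",(.607,.315))]:
  for az in (30,45,60,75,90,105,120,150,-60,-90,-120):
    a=np.radians(az); zt=[np.cos(a),np.sin(a),0]; h=[-np.sin(a),np.cos(a),0]
    out=[]
    for s in (1,-1):
      for hz in (.1,.3):
        tcp=np.array([*p,hz])-0.006*np.array(zt)
        j=inverse_kinematics(tcp,q(axes(zt,np.array(h)*s))); out.append(None if j is None else np.round(j,2).tolist())
    print(nm,az,out)
E
```

```text
tool axes [[ 0.272 -0.962  0.   ]
 [-0.962 -0.272 -0.   ]
 [ 0.     0.    -1.   ]]
cam in tool [-0.    -0.073 -0.155]
lid_tab 0.83 15524 ((0.5357673168182373, -0.3094729781150818), (0.23117958009243011, 0.3006178140640259), 2.73840069770813)
lid 0.72 15702 ((0.5346450209617615, -0.3106282353401184), (0.2325102686882019, 0.30299505591392517), 3.000380754470825)
case 0.7 16930 ((0.5402972102165222, -0.30334240198135376), (0.24315375089645386, 0.3148914873600006), 2.836667060852051)
crock 0.64 3766 ((0.5373685359954834, 0.29825329780578613), (0.21261045336723328, 0.08359033614397049), 9.962873458862305)
red 30 [None, [0.23, 0.37, 2.59, 2.84, 1.39, 1.63], None, [0.23, 0.37, 2.59, 2.84, 1.39, -1.51]]
red 45 [[-0.08, 1.12, 2.63, 2.18, 1.95, 1.09], [-0.08, 0.37, 2.51, 2.26, 1.41, 1.77], [-0.08, 1.12, 2.63, 2.18, 1.95, -2.05], [-0.08, 0.37, 2.51, 2.26, 1.41, -1.38]]
red 60 [[-0.23, 0.97, 2.43, 1.86, 1.65, 1.32], [-0.23, 0.41, 2.35, 1.85, 1.46, 1.94], [-0.23, 0.97, 2.43, 1.86, 1.65, -1.82], [-0.23, 0.41, 2.35, 1.85, 1.46, -1.21]]
red 75 [[-0.26, 0.91, 2.21, 1.57, 1.57, 1.59], [-0.26, 0.48, 2.
[... 3327 characters left out ...]
71, -0.84]]
far 105 [[-0.16, 0.98, 1.59, 1.21, 1.79, 2.1], [-0.16, 0.71, 1.54, 1.29, 1.89, 2.41], [-0.16, 0.98, 1.59, 1.21, 1.79, -1.04], [-0.16, 0.71, 1.54, 1.29, 1.89, -0.73]]
far 120 [[-0.1, 1.05, 1.34, 1.09, 1.98, 2.22], [-0.1, 0.82, 1.29, 1.22, 2.09, 2.51], [-0.1, 1.05, 1.34, 1.09, 1.98, -0.92], [-0.1, 0.82, 1.29, 1.22, 2.09, -0.63]]
far 150 [[0.06, 1.22, 0.84, 0.96, 2.4, 2.38], None, [0.06, 1.22, 0.84, 0.96, 2.4, -0.77], [0.06, 1.03, 0.78, 1.23, 2.51, -0.42]]
far -60 [None, None, None, None]
far -90 [[0.77, 1.19, 0.92, -1.1, 2.21, 0.7], None, [0.77, 1.19, 0.92, -1.1, 2.21, -2.44], None]
far -120 [[0.61, 1.38, 0.42, -1.11, 2.65, 0.51], None, [0.61, 1.38, 0.42, -1.11, 2.65, -2.63], None]
```

Measurements agree: case at (0.559, -0.310) with yaw about 3°, crock at (0.541, 0.305) with yaw about 10°. The brush flip has IK solutions with the tool horizontal. I'll open the lid first.

```bash
cat >> h.py <<'E'
TH=0.052
CASE=np.array([0.559,-0.310]); ex=np.array([np.cos(TH),np.sin(TH)]); ey=np.array([-np.sin(TH),np.cos(TH)])
def cw(x,y,z): return np.array([*(CASE+x*ex+y*ey),z])
E
python3 - <<'E'
from h import *
P("tab px ray",ray("top",[[473,291],[471,279],[475,303]],0.096))
rot=q(down(-np.pi/2+TH))
def tabpos(a,off=0.006):
    l=0.208;h=0.008
    dx=-l*np.cos(a)+h*np.sin(a); dz=l*np.sin(a)+h*np.cos(a)
    p=cw(0.09+dx,0,0.08+dz); p[2]+=off; return p
p0=tabpos(0)
for a in np.linspace(0,1.75,8): assert inverse_kinematics(tabpos(a),rot) is not None
gripper_to(0.06,20)
r.move_to(p0+[0,0,0.08],rot)
print(r.move_l(p0,vel=0.12,guard=15)); P(pos(),telemetry.current_wrist_force())
gripper_to(0.0,20); P("open",telemetry.current_opening(),telemetry.current_t())
for a in np.linspace(0,1.78,13)[1:]:
    r.move_l(tabpos(a),vel=0.15)
P("force",telemetry.current_wrist_force(),telemetry.current_opening(),telemetry.current_t())
snap("scene","b_scene")
E
```

```text
tab px ray [[ 0.443 -0.314  0.096]
 [ 0.465 -0.312  0.096]
 [ 0.421 -0.316  0.096]]
False
[ 0.441 -0.317  0.095] [-0.249  1.192  0.969]
open 0.022 5.592
force [ 0.816 -3.133  1.746] 0.022 9.892
```

View pics/b_scene.png

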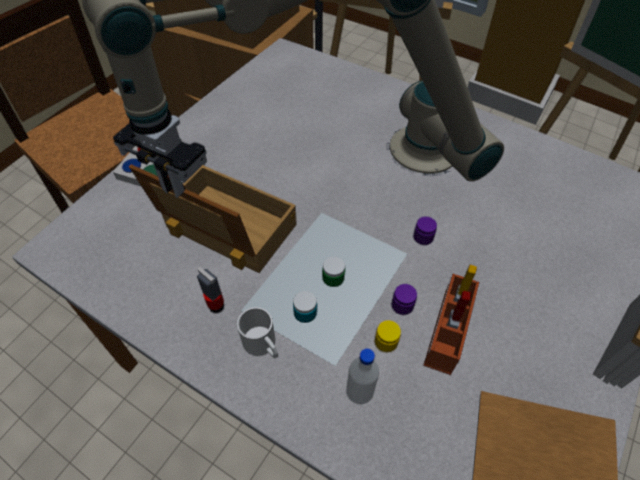

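The lid is held past upright at about (195,205) and the case is empty. Now I'll release it and move the jars.

```bash
cat >> h.py <<'E'
ROTJ=q(down(-np.pi/2+TH))
def jar_loc(t,exp,rad=0.08):
    out=[]
    for n in ("top","scene"):
        snap(n)
        c=[(s,a) for s,a in marks(t,n)]
        print(t,n,c[:4])
        out+= [a for s,a in c if np.linalg.norm(a[:2]-exp)<rad and s>0.4][:1]
    return np.mean(out,0) if out else None
E
cat > jar.py <<'E'
from h import *
def do(j,target):
    gripper_to(0.085)
    r.move_to([j[0],j[1],0.14],ROTJ)
    snap("wrist","w_%d"%(telemetry.current_t()*10))
    print("guard",r.move_l([j[0],j[1],0.040],vel=0.12,guard=15))
    gripper_to(0.03,20); P("opening",telemetry.current_opening())
    r.move_l([j[0],j[1],0.19],vel=0.2)
    P("carry opening",telemetry.current_opening())
    t=cw(*target,0.19)
    r.move_l(t,vel=0.25)
    t[2]=0.049
    print("guard",r.move_l(t,vel=0.1,guard=8)); P(pos())
    gripper_to(0.075)
    t[2]=0.2; r.move_l(t,vel=0.2)
    P("t",telemetry.current_t())
E
python3 - <<'E'
from h import *; from jar import do
p=pos(); gripper_to(0.05); r.hold(0.3); r.move_l(p+[0,0,0.09],vel=0.15)
r.move_l([0.58,-0.15,0.38],vel=0.3)
a=jar_loc("jar0_mid",[0.554,0.006]); b=jar_loc("jar2_mid",[0.674,-0.002]); P(a,b)
snap("top","c_top"); snap("scene","c_scene")
if abs(a[0]-0.554)<0.01 and abs(a[1]-0.006)<0.01: do(a,(-25,55) and (-0.025,0.055))
snap("scene","d_scene")
E
```

```text
jar0_mid top [(0.95, array([0.639, 0.2  , 0.026])), (0.87, array([0.316, 0.141, 0.03 ])), (0.8, array([0.533, 0.183, 0.028])), (0.64, array([0.552, 0.006, 0.024]))]
jar0_mid scene [(0.96, array([0.318, 0.141, 0.03 ])), (0.84, array([0.553, 0.004, 0.03 ])), (0.73, array([0.532, 0.186, 0.028])), (0.62, array([0.64 , 0.2  , 0.028]))]
jar2_mid top [(0.71, array([ 0.674, -0.   ,  0.029]))]
jar2_mid scene []
[0.552 0.005 0.027] [0.674 0.    0.029]
guard False
opening 0.056
carry opening 0.055
guard False
[ 0.532 -0.257  0.05 ]
t 21.45
```

View pics/c_top.png

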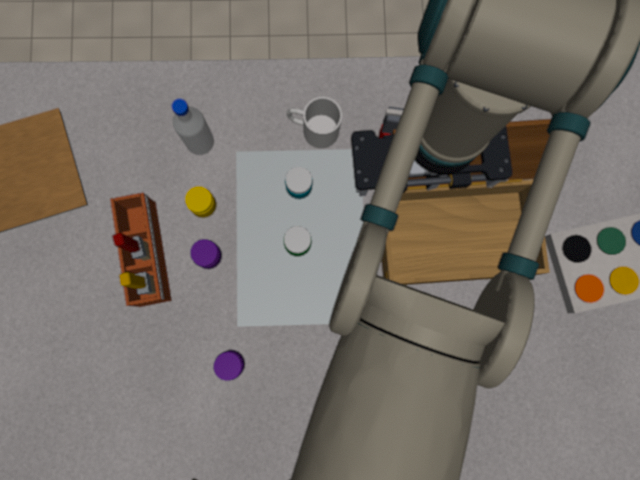

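View pics/d_scene.png

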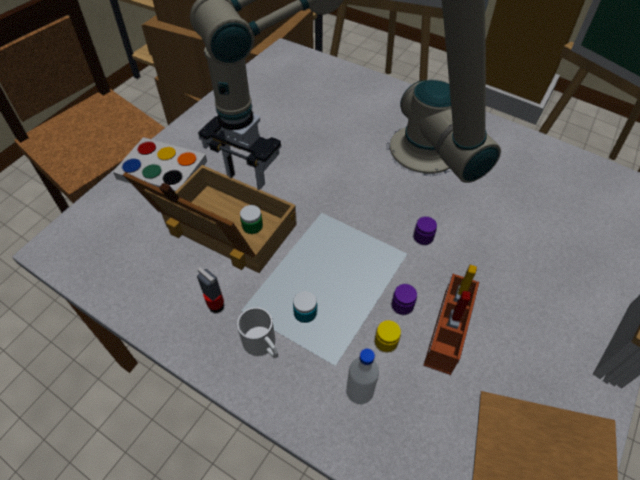

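The lid rests on its stop and the green jar stands in the case at (250,217). Next is the turquoise one, carried by a path that stays clear of the lid.

```bash
sed -i 's/    t=cw(\*target,0.19)/    r.move_l([0.54,0.0,0.19],vel=0.25)\n    t=cw(*target,0.19)/' jar.py
python3 - <<'E'
from h import *; from jar import do
b=jar_loc("jar2_mid",np.array([0.674,-0.002]),0.15); P(b)
if np.linalg.norm(b[:2]-[0.674,-0.001])<0.012: do(b,(-0.025,-0.06))
r.move_l([0.45,-0.15,0.35],vel=0.3)
snap("scene","e_scene"); snap("top","e_top")
for t in ("brush0_mid","brush0_butt","brush2_mid","brush2_butt","crock"):
    print(t,[marks(t,n)[:1] for n in ("top","scene")])
print(telemetry.current_joints(),telemetry.current_t())
E
```

```text
jar2_mid top [(0.79, array([ 0.675, -0.   ,  0.031])), (0.25, array([ 0.533, -0.256,  0.032]))]
jar2_mid scene [(0.85, array([ 0.674, -0.002,  0.028]))]
[ 0.675 -0.001  0.03 ]
guard False
opening 0.055
carry opening 0.055
guard False
[ 0.538 -0.372  0.05 ]
t 31.067
brush0_mid [[(0.92, array([0.544, 0.309, 0.09 ]))], [(0.75, array([0.541, 0.308, 0.089]))]]
brush0_butt [[(0.97, array([0.548, 0.311, 0.175]))], [(0.72, array([ 0.774, -0.187, -0.   ]))]]
brush2_mid [[(0.75, array([0.472, 0.297, 0.087]))], [(0.84, array([0.476, 0.297, 0.088]))]]
brush2_butt [[(0.6, array([0.477, 0.291, 0.172]))], [(0.83, array([0.475, 0.296, 0.172]))]]
crock [[(0.83, array([ 0.542,  0.306, -0.   ]))], [(0.59, array([0.541, 0.306, 0.004]))]]
[-4.68718363e-01  7.43263318e-02  1.47049565e+00  2.41254712e-06
  1.59679518e+00  1.05019639e+00] 32.75
```

View pics/e_scene.png

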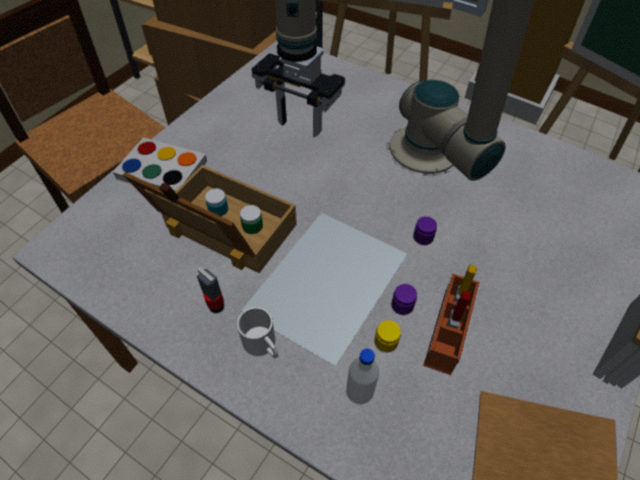

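```bash
python3 -c "
import cv2
a=cv2.imread('pics/e_scene.png')[240:400,400:520];b=cv2.imread('pics/e_top.png')[180:320,90:210]
cv2.imwrite('pics/e_crop.png',cv2.hconcat([cv2.resize(a,(360,480)),cv2.resize(b,(411,480))]))"
```

```text
(no output)
```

View pics/e_crop.png

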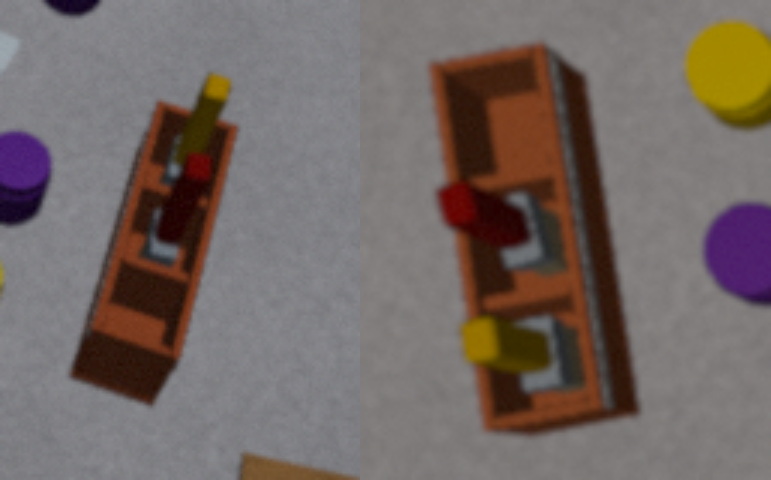

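Both jars stand in the case at (216,202) and (250,217), with the lid open. The brushes are close to vertical, so I'll check IK for approaching from the free left side.

```bash
cat >> h.py <<'E'
def hz(az,cam_up,tilt=0):
    """tool horizontal toward az(deg), nose-down tilt(deg); camera (tool -y) up or down"""
    a=np.radians(az); t=np.radians(tilt)
    zt=np.array([np.cos(a)*np.cos(t),np.sin(a)*np.cos(t),-np.sin(t)])
    up=np.array([np.cos(a)*np.sin(t),np.sin(a)*np.sin(t),np.cos(t)])
    y=-up if cam_up else up
    return R.from_matrix(np.c_[np.cross(y,zt),y,zt])
def tcp(g,Rm): return np.array(g)-0.006*Rm.as_matrix()[:,2]
E
python3 - <<'E'
from h import *
for nm,p in [("yel",(.474,.297)),("red",(.544,.309)),("far",(.606,.317))]:
  for az in (-70,-80,-90,95,100):
    for cu in (0,1):
      o=[]
      for back,z in ((0,.10),(0,.12),(0,.16),(0,.22),(0,.24),(.08,.12),(.08,.22),(.15,.24)):
        Rm=hz(az,cu); g=np.array([*p,z])-back*Rm.as_matrix()[:,2]
        j=inverse_kinematics(tcp(g,Rm),q(Rm)); o.append("x" if j is None else "%.2f/%.2f/%.2f"%(j[3],j[4],j[5]))
      print(nm,az,cu,o)
E
```

```text
yel -70 0 ['-1.03/1.93/1.04', '-1.04/1.94/1.02', '-1.06/1.97/0.96', '-1.10/2.01/0.88', '-1.11/2.02/0.85', '-1.01/2.04/0.94', '-1.08/2.11/0.81', '-1.10/2.22/0.70']
yel -70 1 ['-1.03/1.93/-2.10', '-1.04/1.94/-2.13', '-1.06/1.97/-2.18', '-1.10/2.01/-2.26', '-1.11/2.02/-2.30', '-1.01/2.04/-2.20', '-1.08/2.11/-2.33', '-1.10/2.22/-2.44']
yel -80 0 ['-0.96/2.04/1.00', '-0.97/2.05/0.98', '-0.99/2.08/0.93', '-1.03/2.13/0.84', '-1.05/2.14/0.81', '-0.96/2.17/0.89', '-1.04/2.24/0.76', '-1.11/2.35/0.62']
yel -80 1 ['-0.96/2.04/-2.14', '-0.97/2.05/-2.16', '-0.99/2.08/-2.21', '-1.03/2.13/-2.30', '-1.05/2.14/-2.33', '-0.96/2.17/-2.25', '-1.04/2.24/-2.39', '-1.11/2.35/-2.53']
yel -90 0 ['-0.88/2.15/0.98', '-0.90/2.17/0.96', '-0.92/2.20/0.91', '-0.97/2.25/0.83', '-0.99/2.26/0.80', '-0.93/2.29/0.85', '-1.02/2.36/0.71', '-1.15/2.48/0.51']
yel -90 1 ['-0.88/2.15/-2.16', '-0.90/2.17/-2.18', '-0.92/2.20/-2.23', '-0.97/2.25/-2.31', '-0.99/2.26/-2.35', '-0.93/2.29/-2.29', '-1.02/2.36/-2.43', '-1.15/2.48/-2.63']
yel 95 0 ['1.21/1.63/1.73', '1.21/1.64/1.76', '1.22/1.67/1.84', '1.23/1.72/1.96', '1.24/1.73/2.01'
[... 2469 characters left out ...]
, '-1.12/2.22/-2.46', '-1.15/2.24/-2.51', 'x', 'x', 'x', 'x', 'x']
far 95 0 ['1.32/1.69/2.00', '1.32/1.70/2.03', '1.33/1.71/2.09', '1.35/1.74/2.19', '1.35/1.74/2.23', '1.22/1.76/2.05', '1.26/1.81/2.20', '1.20/1.90/2.26']
far 95 1 ['1.32/1.69/-1.14', '1.32/1.70/-1.11', '1.33/1.71/-1.05', '1.35/1.74/-0.95', '1.35/1.74/-0.91', '1.22/1.76/-1.09', '1.26/1.81/-0.94', '1.20/1.90/-0.89']
far 100 0 ['1.26/1.74/2.05', '1.27/1.75/2.08', '1.28/1.77/2.14', '1.30/1.79/2.24', '1.30/1.80/2.27', '1.18/1.82/2.11', '1.22/1.87/2.25', '1.18/1.96/2.31']
far 100 1 ['1.26/1.74/-1.09', '1.27/1.75/-1.06', '1.28/1.77/-1.00', '1.30/1.79/-0.91', '1.30/1.80/-0.87', '1.18/1.82/-1.04', '1.22/1.87/-0.89', '1.18/1.96/-0.83']
```

From the left side (azimuth -80°) everything is reachable, including the half roll, with no obstacles nearby. I'll flip the yellow brush first and put it back in its own compartment.

```bash
cat > brush.py <<'E'
from h import *
AZ=-80; RP=hz(AZ,False); RQ=hz(AZ,True); d=RP.as_matrix()[:,2]
def g(p,z,back=0): return tcp(np.array([p[0],p[1],z])-back*d,RP)
def pick(p,zb=0.012,pre=0.09,zl=0.22):
    z=0.0895+zb
    gripper_to(0.042,25)
    r.move_to(g(p,0.22 if pre<0.09 else 0.24,pre),q(RP)); P("pre",telemetry.current_joints())
    r.move_l(g(p,z,pre),vel=0.15)
    print("guard",r.move_l(g(p,z),vel=0.1,guard=10)); P(pos(),telemetry.current_wrist_force())
    gripper_to(0.0,25); P("opening",telemetry.current_opening())
def lift(p,zb=0.012,back=0.08,zl=0.205):
    r.move_l(g(p,zl),vel=0.1); P("opening",telemetry.current_opening())
    r.move_l(g(p,zl,back),vel=0.12)
def flip():
    j=list(telemetry.current_joints()); s=-1 if j[5]>0 else 1
    j[5]+=s*np.pi; r.movej(j); P("pos",pos(),telemetry.current_joints(),telemetry.current_opening())
def place(c,z=0.097,zl=0.205,back=0.1):
    r.move_l(g(c,zl),rot=q(RQ),vel=0.1)
    print("guard",r.move_l(g(c,z),vel=0.08,guard=8)); P(pos(),telemetry.current_wrist_force())
E
python3 - <<'E'
from brush import *
p=pos(); r.move_l([p[0],p[1],0.5],vel=0.3)
j=list(telemetry.current_joints()); j[0]=1.2; r.movej(j); P(pos(),telemetry.current_t())
pick((.474,.2965))
snap("scene","f_scene"); snap("wrist","f_wrist"); P(telemetry.current_t())
E
```

```text
[0.106 0.462 0.499] 35.892
pre [ 1.006  0.946  1.149 -1.067  2.264  0.713]
guard False
[0.473 0.303 0.101] [ 0.325 -0.764  0.247]
opening 0.022
40.875
```

View pics/f_scene.png

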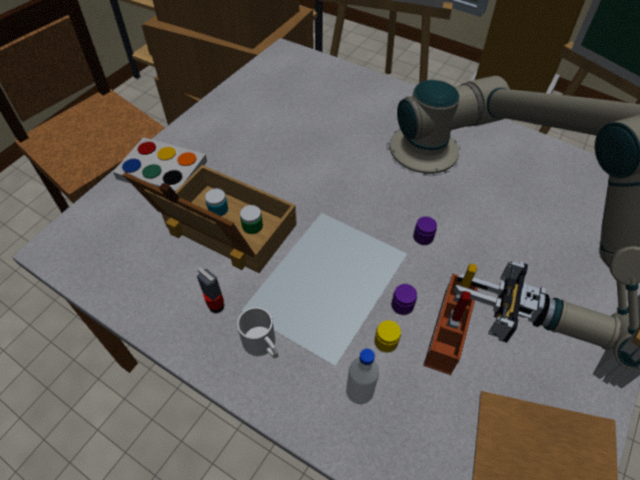

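View pics/f_wrist.png

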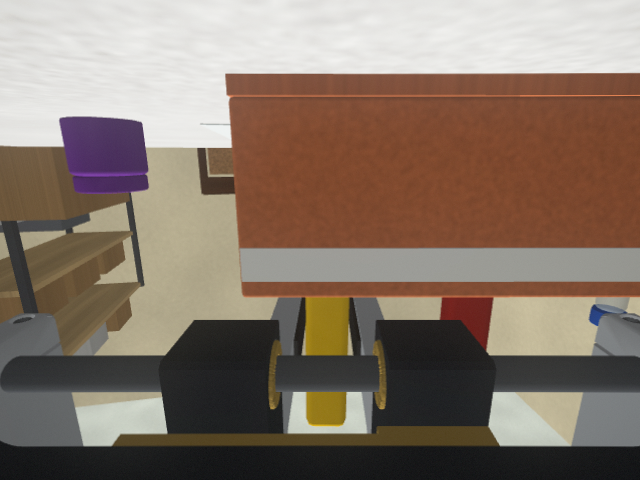

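The yellow handle is gripped at 22 mm, at wrist-picture (327,360). A grey slatted thing at scene (620,360) is near the arm's wrist, so I'll check where it is.

```bash
python3 - <<'E'
from h import *
P(ray("scene",[[598,375],[635,385],[635,300]],0.0)); snap("top","g_top"); P(telemetry.current_joints(),telemetry.current_joint_efforts())
E
python3 -c "
import cv2
a=cv2.imread('pics/a_scene.png')[250:430,520:640]
cv2.imwrite('pics/g_crop.png',cv2.resize(a,(400,600)))"
```

```text
[[0.462 0.652 0.   ]
 [0.441 0.737 0.   ]
 [0.208 0.691 0.   ]]
[ 0.928  1.037  1.381 -0.958  2.04   0.999] [ 3.4000e-02 -6.3397e+01 -1.0379e+01 -2.5520e+00  4.4590e+00 -1.6000e-02]
```

View pics/g_crop.png

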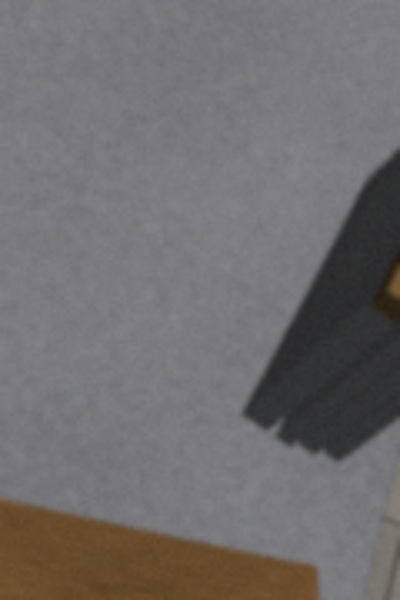

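View pics/g_top.png

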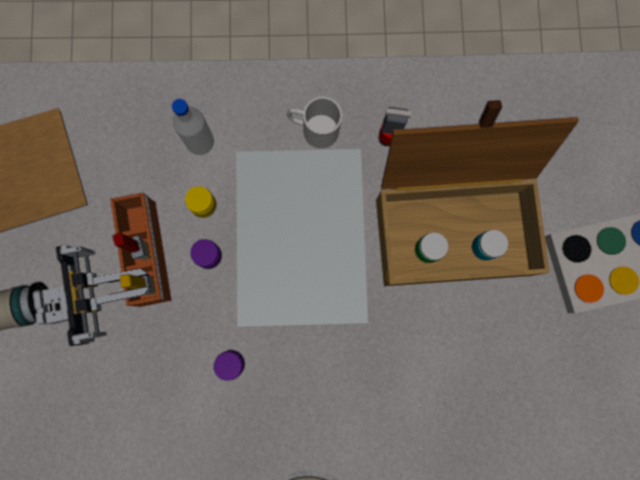

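The top view shows the lid open, both jars inside, and the gripper on the yellow handle at (130,283). The slatted thing is outside the volume already swept without contact. Next: lift, flip, put back.

```bash
python3 - <<'E'
from brush import *
p=(.474,.2965); c=(.476,.294)
lift(p); flip(); snap("scene","h_scene"); snap("top","h_top")
place(c)
snap("scene","i_scene"); P(telemetry.current_t(),telemetry.current_opening())
E
python3 -c "
import cv2
a=cv2.imread('pics/h_scene.png')[200:400,400:640];b=cv2.imread('pics/i_scene.png')[200:400,400:640]
cv2.imwrite('pics/hi.png',cv2.hconcat([cv2.resize(a,(400,333)),cv2.resize(b,(400,333))]))"
```

```text
opening 0.022
pos [0.459 0.381 0.205] [ 0.997  0.975  1.188 -1.029  2.225 -2.362] 0.022
guard False
[0.475 0.3   0.098] [ 0.659  0.176 -1.596]
48.2 0.022
```

View pics/hi.png

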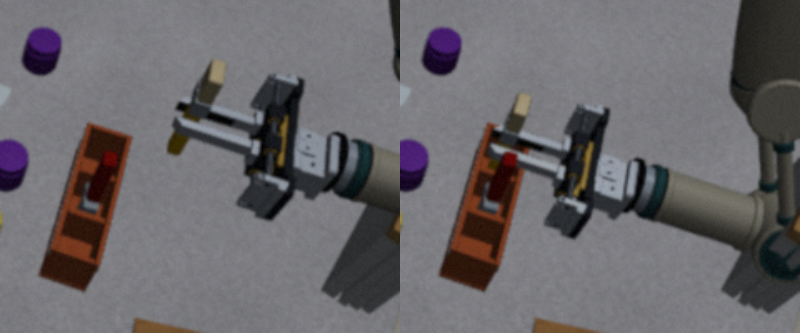

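```bash
python3 - <<'E'
from brush import *
c=(.476,.294)
gripper_to(0.054); r.hold(0.5)
r.move_l(g(c,0.098,0.11),vel=0.12); 
snap("scene","j_scene"); snap("top","j_top"); P(telemetry.current_t())
for t in ("brush2_mid","brush2_butt","brush0_mid","brush0_butt"):
    print(t,[marks(t,n)[:1] for n in ("top","scene")])
E
python3 -c "
import cv2
a=cv2.imread('pics/j_scene.png')[240:400,400:520];b=cv2.imread('pics/j_top.png')[180:320,90:210]
cv2.imwrite('pics/j_crop.png',cv2.hconcat([cv2.resize(a,(360,480)),cv2.resize(b,(411,480))]))"
```

```text
50.55
brush2_mid [[(0.97, array([0.48 , 0.293, 0.088]))], [(0.54, array([0.48 , 0.295, 0.088]))]]
brush2_butt [[(0.76, array([0.493, 0.298, 0.006]))], [(0.78, array([0.494, 0.301, 0.008]))]]
brush0_mid [[(0.77, array([0.55 , 0.306, 0.092]))], [(0.65, array([0.543, 0.307, 0.093]))]]
brush0_butt [[(0.88, array([0.545, 0.31 , 0.175]))], [(0.91, array([0.546, 0.31 , 0.173]))]]
```

View pics/j_crop.png

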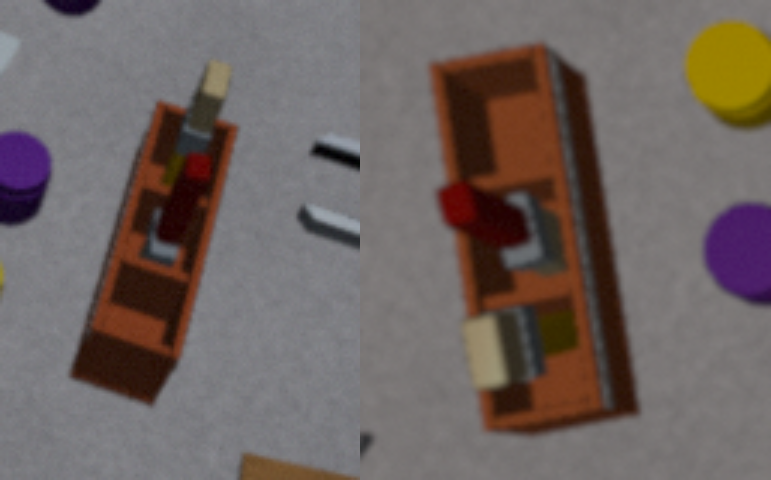

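Yellow now stands bristles up in its compartment, crop (500,345). Now the red one.

```bash
python3 - <<'E'
from brush import *
p=(.545,.3082); c=(.5415,.3055)
gripper_to(0.036,25)
flip(); 
r.move_l(g(p,0.13,0.10),rot=q(RP),vel=0.15)
r.move_l(g(p,0.1015,0.08),vel=0.1)
print("guard",r.move_l(g(p,0.1015),vel=0.1,guard=10)); P(telemetry.current_wrist_force())
gripper_to(0,25); P("opening",telemetry.current_opening())
lift(p,zl=0.205,back=0.08); flip(); place(c)
snap("scene","k_scene"); P(telemetry.current_t(),telemetry.current_opening())
E
python3 -c "
import cv2
a=cv2.imread('pics/k_scene.png')[200:400,400:640]
cv2.imwrite('pics/k.png',cv2.resize(a,(600,500)))"
```

```text
pos [0.456 0.408 0.098] [ 1.018  1.126  1.119 -0.959  2.194  0.876] 0.036
guard False
[0.303 1.074 0.318]
opening 0.023
opening 0.022
pos [0.53  0.393 0.205] [ 0.937  1.035  1.033 -1.144  2.224 -2.498] 0.023
guard False
[0.541 0.312 0.098] [-0.006 -0.449 -0.357]
63.75 0.022
```

View pics/k.png

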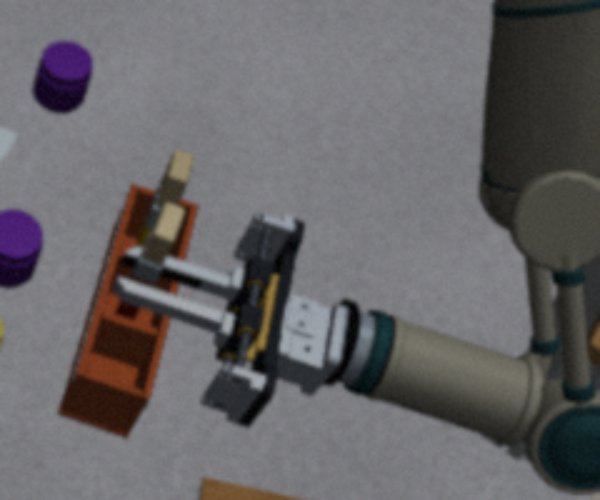

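```bash
python3 - <<'E'
from brush import *
c=(.5415,.3055)
gripper_to(0.048); r.hold(0.5)
r.move_l(g(c,0.098,0.09),vel=0.12); r.hold(0.5)
snap("scene","l_scene"); snap("top","l_top"); P(telemetry.current_t())
for t in ("brush2_mid","brush2_butt","brush0_mid","brush0_butt","jar0_mid","jar2_mid","bottle","mug","tube"):
    print(t,[marks(t,n)[:1+3*("jar0" in t)] for n in ("top","scene")])
E
python3 -c "
import cv2
a=cv2.imread('pics/l_scene.png')[240:400,400:520];b=cv2.imread('pics/l_top.png')[180:320,90:210]
cv2.imwrite('pics/l_crop.png',cv2.hconcat([cv2.resize(a,(360,480)),cv2.resize(b,(411,480))]))"
```

```text
66.342
brush2_mid [[(0.82, array([0.48 , 0.295, 0.091]))], [(0.57, array([0.479, 0.298, 0.09 ]))]]
brush2_butt [[(0.71, array([0.496, 0.294, 0.007]))], [(0.98, array([0.491, 0.299, 0.01 ]))]]
brush0_mid [[(0.62, array([0.562, 0.324, 0.086]))], [(0.65, array([ 0.536, -0.371,  0.033]))]]
brush0_butt [[(0.81, array([0.537, 0.294, 0.014]))], [(0.76, array([0.533, 0.295, 0.017]))]]
jar0_mid [[(0.94, array([ 0.534, -0.256,  0.032])), (0.87, array([0.638, 0.198, 0.024])), (0.68, array([0.317, 0.14 , 0.03 ])), (0.67, array([0.535, 0.184, 0.026]))], [(0.96, array([0.639, 0.197, 0.029])), (0.91, array([ 0.533, -0.255,  0.038])), (0.73, array([0.532, 0.187, 0.028]))]]
jar2_mid [[(0.78, array([ 0.538, -0.373,  0.038]))], [(0.77, array([ 0.537, -0.373,  0.033]))]]
bottle [[(0.65, array([ 0.776,  0.207, -0.003]))], [(0.69, array([0.776, 0.202, 0.002]))]]
mug [[(0.57, array([ 0.79 , -0.048, -0.   ]))], [(0.59, array([ 0.789, -0.05 ,  0.003]))]]
tube [[(0.58, array([ 0.776, -0.185,  0.005]))], [(0.64, array([ 0.773, -0.19 , -0.002]))]]
```

View pics/l_crop.png

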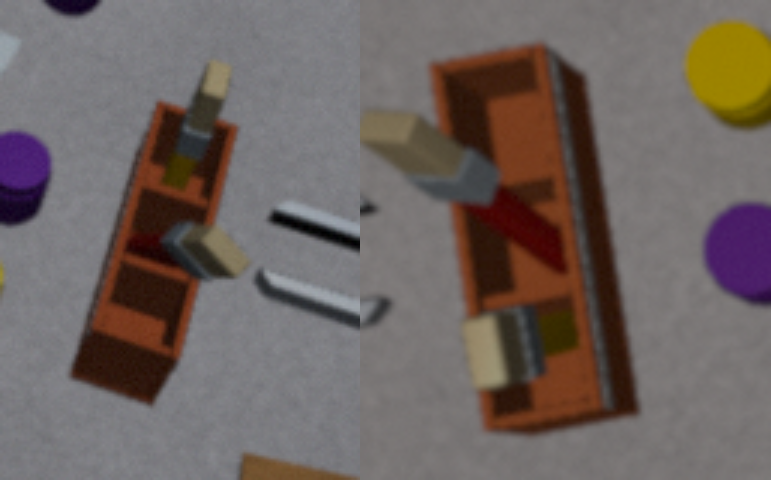

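View pics/l_scene.png

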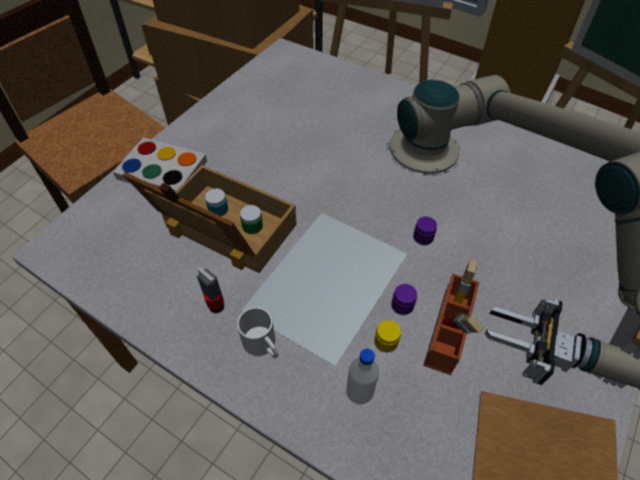

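View pics/l_top.png

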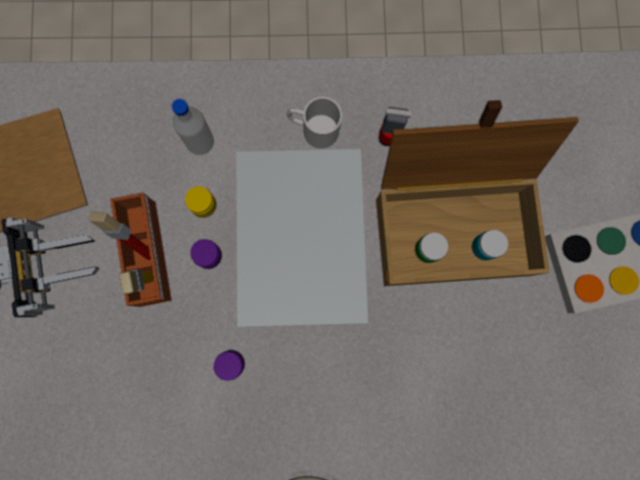

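Yellow is fine, but red leans about 30° toward the left rim, crop (490,240). It is in, but I'd rather straighten it, so I'll take a close look with the wrist camera.

```bash
python3 - <<'E'
from brush import *
snap("wrist","m_wrist")
for t in ("brush0_mid","brush0_butt"): print(t,marks(t,"wrist")[:2])
P(pos())
E
```

```text
brush0_mid [(0.87, array([0.557, 0.323, 0.081]))]
brush0_butt [(0.45, array([ 0.534, -0.369,  0.039])), (0.2, array([ 0.556, -0.306, -0.001]))]
[0.525 0.4   0.098]
```

View pics/m_wrist.png

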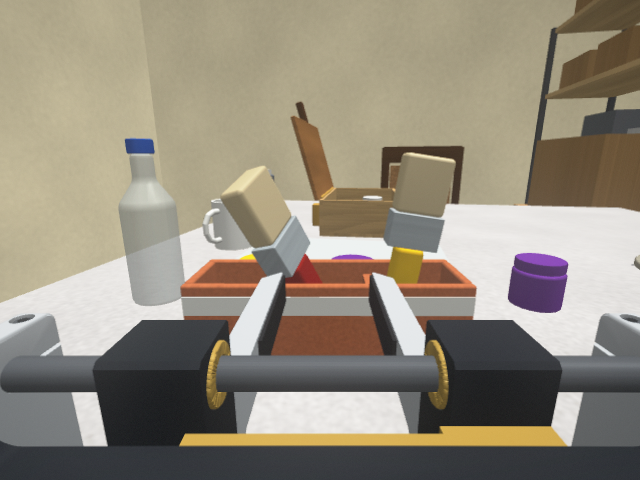

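```bash
cat > mend.py <<'E'
from brush import *
b=np.array([.026,.029,.072]); b/=np.linalg.norm(b)
G=np.array([.568,.332,.108])
def rollrot(cam_up,f=1.0):
    up=b-(b@d)*d; up/=np.linalg.norm(up); up=(1-f)*np.array([0,0,1.])+f*up; up/=np.linalg.norm(up)
    y=-up if cam_up else up
    return R.from_matrix(np.c_[np.cross(y,d),y,d])
E
python3 - <<'E'
from mend import *
for cu in (0,1):
    for f in (0,.5,1):
        Rm=rollrot(cu,f); o=[]
        for gg in (G-.08*d,G,G+[0,0,.03]):
            j=inverse_kinematics(tcp(gg,Rm),q(Rm)); o.append(None if j is None else np.round(j,2).tolist())
        print(cu,f,o)
    for t in (10,20):
        for az in (-80,-90):
            Rm=hz(az,bool(cu),t); o=[]
            for gg in ([.5415,.3055,.135],[.5415,.3055,.1165]):
                j=inverse_kinematics(tcp(gg,Rm),q(Rm)); o.append(None if j is None else np.round(j,2).tolist())
            print("fin",cu,t,az,o)
E
```

```text
0 0 [[0.93, 1.18, 0.92, -1.12, 2.2, 0.68], [0.86, 1.11, 1.13, -1.1, 2.09, 0.8], [0.86, 1.08, 1.13, -1.12, 2.11, 0.76]]
0 0.5 [[0.93, 1.18, 0.92, -1.12, 2.2, 0.48], [0.86, 1.11, 1.13, -1.1, 2.09, 0.6], [0.86, 1.08, 1.13, -1.12, 2.11, 0.56]]
0 1 [[0.93, 1.18, 0.92, -1.12, 2.2, 0.28], [0.86, 1.11, 1.13, -1.1, 2.09, 0.39], [0.86, 1.08, 1.13, -1.12, 2.11, 0.36]]
fin 0 10 -80 [[0.86, 0.96, 1.25, -0.98, 1.98, 0.83], [0.86, 0.98, 1.26, -0.97, 1.97, 0.85]]
fin 0 10 -90 [[0.81, 1.01, 1.11, -0.91, 2.11, 0.82], [0.81, 1.03, 1.12, -0.9, 2.1, 0.84]]
fin 0 20 -80 [[0.85, 0.87, 1.27, -0.88, 1.88, 0.81], [0.85, 0.89, 1.28, -0.88, 1.87, 0.83]]
fin 0 20 -90 [[0.8, 0.93, 1.14, -0.81, 2.02, 0.82], [0.8, 0.95, 1.14, -0.81, 2.0, 0.84]]
1 0 [[0.93, 1.18, 0.92, -1.12, 2.2, -2.46], [0.86, 1.11, 1.13, -1.1, 2.09, -2.34], [0.86, 1.08, 1.13, -1.12, 2.11, -2.38]]
1 0.5 [[0.93, 1.18, 0.92, -1.12, 2.2, -2.66], [0.86, 1.11, 1.13, -1.1, 2.09, -2.55], [0.86, 1.08, 1.13, -1.12, 2.11, -2.58]]
1 1 [None, None, None]
fin 1 10 -80 [[0.86, 0.96, 1.25, -0.98, 1.98, -2.31], [0.86, 0.98, 1.26, -0.97, 1.97, -2.29]]
fin 1 10 -90 [[0.81, 1.01, 1.11, -0.91, 2.11, -2.32], [0.81, 1.03, 1.12, -0.9, 2.1, -2.3]]
fin 1 20 -80 [[0.85, 0.87, 1.27, -0.88, 1.88, -2.33], [0.85, 0.89, 1.28, -0.88, 1.87, -2.31]]
fin 1 20 -90 [[0.8, 0.93, 1.14, -0.81, 2.02, -2.32], [0.8, 0.95, 1.14, -0.81, 2.0, -2.3]]
```

```bash
python3 - <<'E'
from mend import *
p=pos(); r.move_l(p+[0,0,0.08],vel=0.15); flip(); gripper_to(0.058,15)
Rm=rollrot(0); up=-0
S=G-.08*d
r.move_l(tcp(S+[0,0,.05],Rm),rot=q(Rm),vel=0.15)
r.move_l(tcp(S,Rm),vel=0.12)
snap("wrist","n_wrist")
print("guard",r.move_l(tcp(G,Rm),vel=0.06,guard=4)); P(pos(),telemetry.current_wrist_force())
snap("scene","n_scene"); snap("top","n_top"); snap("wrist","n_wrist2")
P(telemetry.current_t())
E
python3 -c "
import cv2
a=cv2.imread('pics/n_scene.png')[240:400,400:520];b=cv2.imread('pics/n_top.png')[180:320,60:180]
cv2.imwrite('pics/n_crop.png',cv2.hconcat([cv2.resize(a,(360,480)),cv2.resize(b,(411,480))]))"
```

```text
pos [0.525 0.4   0.178] [ 0.947  1.067  1.027 -1.117  2.219  0.678] 0.048
guard True
[0.563 0.36  0.109] [ 0.134 -1.922  3.26 ]
73.35
```

View pics/n_crop.png

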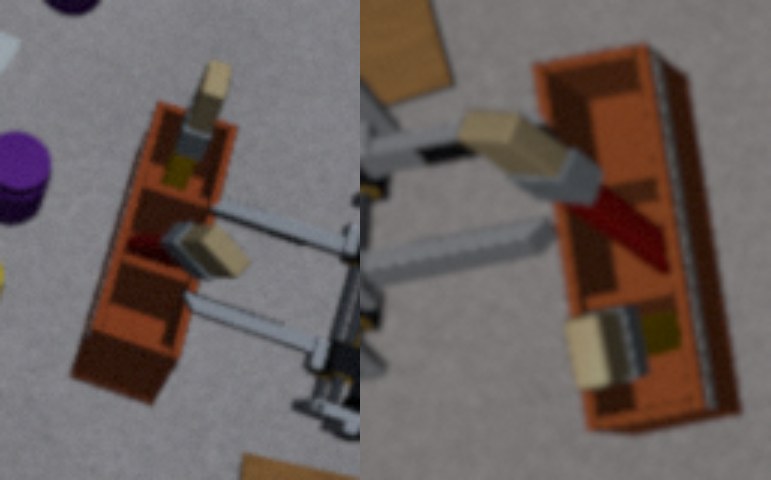

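View pics/n_wrist2.png

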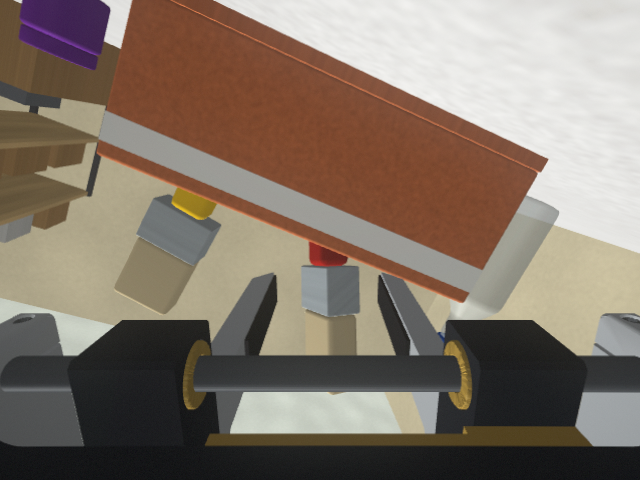

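A lowered finger just touched the crock rim at about 3 N and the guard stopped it. The brush sits centred between the fingers, so I'll back off, go 13 mm higher and grip.

```bash
python3 - <<'E'
from mend import *
Rm=rollrot(0)
G2=G+0.015*b
p=pos(); r.move_l(p-0.025*d,vel=0.1)
r.move_l(tcp(G2-.05*d,Rm),vel=0.1)
print("guard",r.move_l(tcp(G2-.002*d,Rm),vel=0.06,guard=4)); P(pos(),telemetry.current_wrist_force())
gripper_to(0.0,15); P("op",telemetry.current_opening())
snap("scene","o_scene"); snap("top","o_top"); snap("wrist","o_wrist")
P(telemetry.current_t())
E
python3 -c "
import cv2
a=cv2.imread('pics/o_scene.png')[240:400,400:520];b=cv2.imread('pics/o_top.png')[180:320,60:180]
cv2.imwrite('pics/o_crop.png',cv2.hconcat([cv2.resize(a,(360,480)),cv2.resize(b,(411,480))]))"
```

```text
guard False
[0.571 0.345 0.121] [-0.359  0.064  0.116]
op 0.031
75.683
```

View pics/o_crop.png

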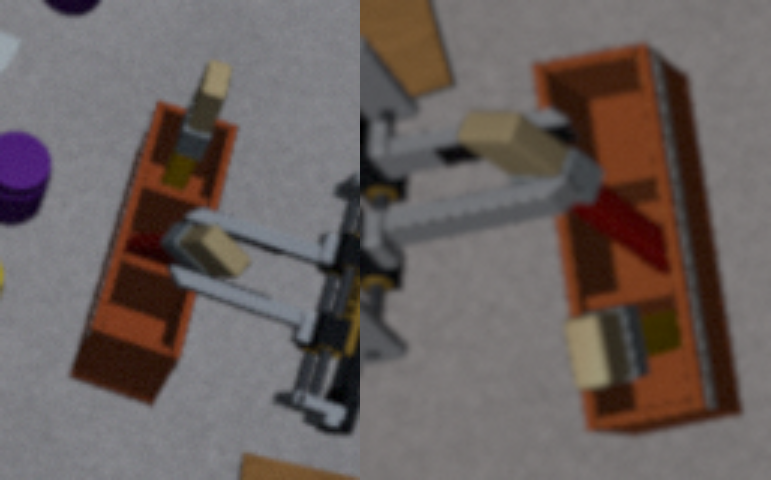

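View pics/o_wrist.png

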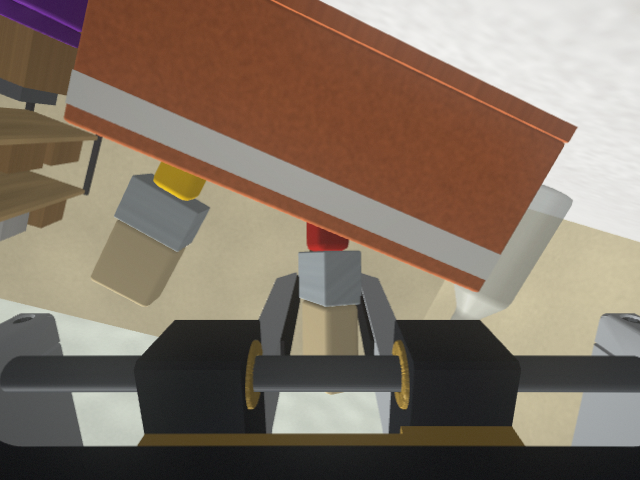

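```bash
python3 - <<'E'
from mend import *
Rm=rollrot(0); F=hz(AZ,False,float(np.degrees(np.arcsin(-(d@b))))); P(np.degrees(np.arcsin(-(d@b))))
p=pos(); r.move_l(p+0.02*b,vel=0.06); P(telemetry.current_opening(),telemetry.current_wrist_force())
c=np.array([.5415,.3055,.152])
r.move_l(tcp(c,F),rot=q(F),vel=0.05); P(telemetry.current_opening(),telemetry.current_wrist_force())
snap("scene","p_scene"); snap("top","p_top"); snap("wrist","p_wrist"); P(telemetry.current_t())
for n in ("scene","top"): print(marks("brush0_butt",n)[:1],marks("brush0_mid",n)[:1])
E
python3 -c "
import cv2
a=cv2.imread('pics/p_scene.png')[240:400,400:520];b=cv2.imread('pics/p_top.png')[180:320,60:180]
cv2.imwrite('pics/p_crop.png',cv2.hconcat([cv2.resize(a,(360,480)),cv2.resize(b,(411,480))]))"
```

```text
17.081
0.032 [ 0.14   0.335 -0.288]
0.032 [ 1.158  0.034 -1.586]
77.617
[(0.59, array([0.543, 0.305, 0.03 ]))] [(0.58, array([0.542, 0.3  , 0.11 ]))]
[(0.79, array([0.544, 0.305, 0.032]))] [(0.77, array([0.545, 0.305, 0.112]))]
```

View pics/p_crop.png

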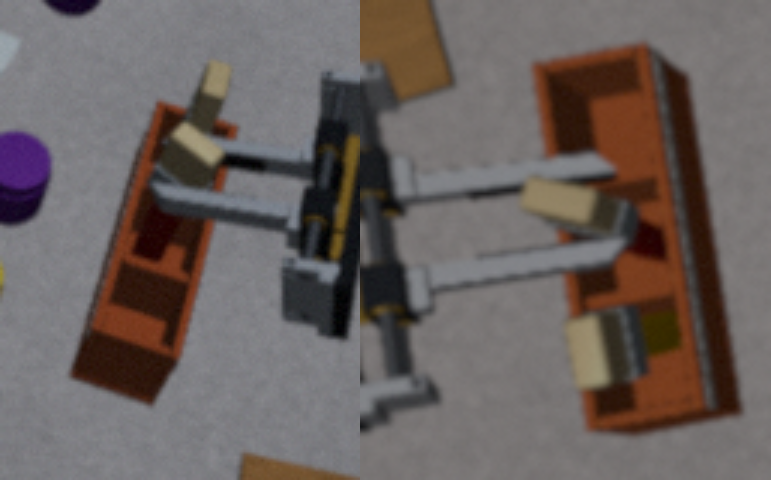

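View pics/p_wrist.png

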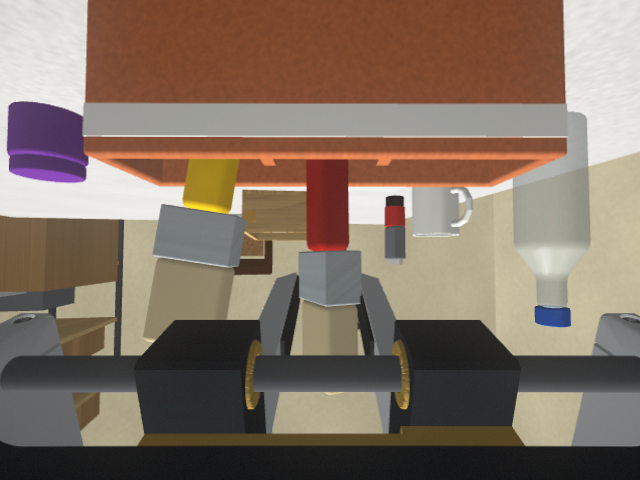

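The red brush is now vertical over its compartment, with the butt at (0.543, 0.305, 0.031). I'll lower it to the floor and release gently.

```bash
python3 - <<'E'
from mend import *
F=hz(AZ,False,17.08); f=F.as_matrix()[:,2]
c=np.array([.5415,.3055,.122])
print("guard",r.move_l(tcp(c,F),vel=0.03,guard=4)); P(pos(),telemetry.current_wrist_force())
gripper_to(0.05); r.hold(0.4)
r.move_l(pos()-0.10*f,vel=0.1); r.hold(0.5)
p=pos(); r.move_l(p+[0,0,0.06],vel=0.15)
snap("scene","q_scene"); snap("top","q_top"); snap("wrist","q_wrist"); P(telemetry.current_t())
for t in ("brush0_butt","brush0_mid","brush2_butt","brush2_mid"):
    print(t,[marks(t,n)[:1] for n in ("scene","top")])
E
python3 -c "
import cv2
a=cv2.imread('pics/q_scene.png')[240:400,400:520];b=cv2.imread('pics/q_top.png')[180:320,60:180]
cv2.imwrite('pics/q_crop.png',cv2.hconcat([cv2.resize(a,(360,480)),cv2.resize(b,(411,480))]))"
```

```text
guard True
[0.54  0.31  0.132] [-0.036 -0.626  3.051]
81.817
brush0_butt [[(0.74, array([0.54 , 0.303, 0.009]))], [(0.7, array([0.543, 0.303, 0.008]))]]
brush0_mid [[(0.74, array([0.542, 0.302, 0.089]))], []]
brush2_butt [[(0.71, array([ 0.774, -0.188, -0.001]))], [(0.6, array([0.495, 0.296, 0.008]))]]
brush2_mid [[(0.67, array([0.478, 0.297, 0.089]))], [(0.9, array([0.478, 0.294, 0.089]))]]
```

View pics/q_crop.png

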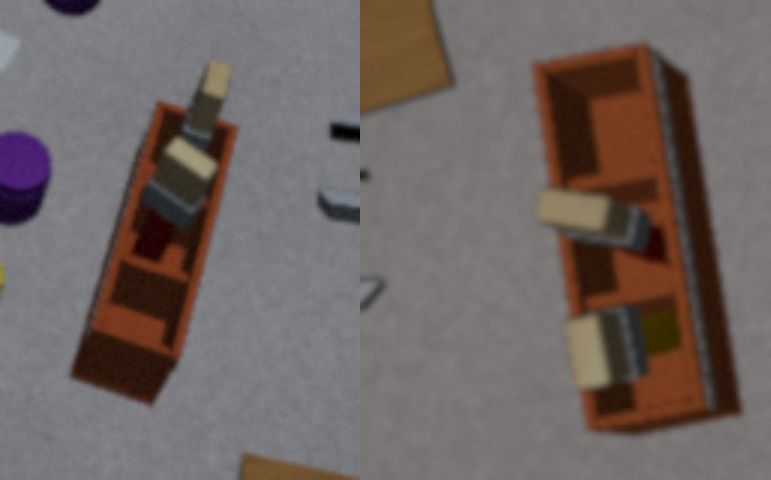

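Red now stands upright. Last, a check of the whole scene.

```bash
python3 - <<'E'
from h import *
r.hold(1.0)
snap("scene","r_scene"); snap("top","r_top"); 
for t in ("jar0_mid","jar2_mid","jar1_mid","brush1_mid","bottle","mug","tube","lid_tab"):
    print(t,[marks(t,n)[:4] for n in ("scene","top")])
P(telemetry.current_t(),telemetry.current_wrist_force())
E
```

```text
jar0_mid [[(0.98, array([0.533, 0.185, 0.028])), (0.98, array([0.319, 0.143, 0.031])), (0.79, array([ 0.532, -0.259,  0.036])), (0.66, array([0.642, 0.197, 0.028]))], [(0.94, array([0.534, 0.185, 0.028])), (0.81, array([ 0.531, -0.254,  0.032])), (0.6, array([0.319, 0.142, 0.029])), (0.57, array([0.641, 0.199, 0.027]))]]
jar2_mid [[(0.76, array([ 0.536, -0.372,  0.034]))], [(0.63, array([ 0.54 , -0.371,  0.04 ]))]]
jar1_mid [[], [(0.52, array([ 0.537, -0.372,  0.038]))]]
brush1_mid [[], []]
bottle [[(0.75, array([ 0.776,  0.205, -0.   ]))], [(0.88, array([ 0.771,  0.202, -0.004]))]]
mug [[(0.84, array([ 0.79 , -0.049,  0.002]))], [(0.97, array([ 0.788, -0.051,  0.002]))]]
tube [[(0.57, array([ 0.774, -0.19 , -0.001]))], [(0.75, array([ 0.777, -0.184,  0.004]))]]
lid_tab [[(0.9, array([ 0.71 , -0.302,  0.283]))], [(0.83, array([ 0.712, -0.301,  0.277]))]]
84.117 [ 1.325 -0.414 -0.095]
```

View pics/r_scene.png

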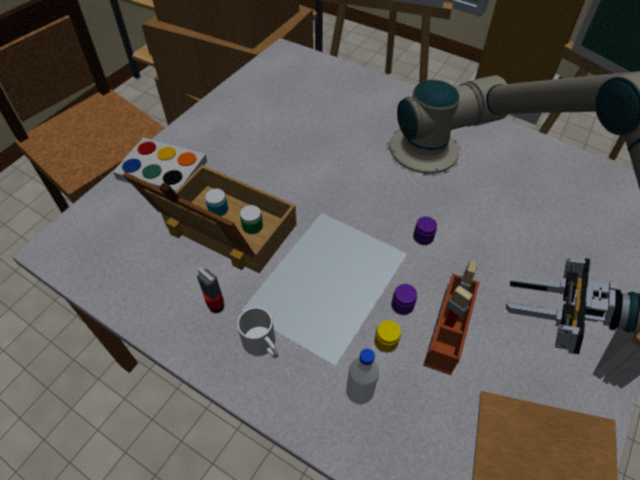

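View pics/r_top.png

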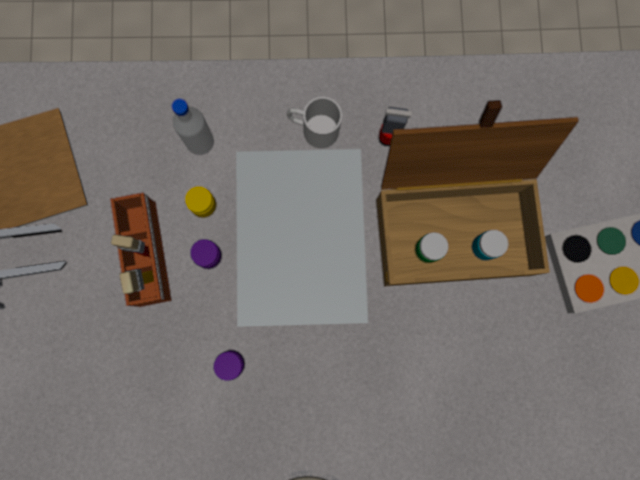

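The lid is open, both jars (216,202) and (250,217) stand in the case, both brushes are bristles-up, the bystanders haven't moved, and the robot touches nothing.

```bash
python3 -c "
from plant import r
print(r.sign_off())"
```

```text
the job is handed in; nothing more can be done
None
```

The job is done and handed in at about 84 s of the 210 s allowed. The sign-off reported no verdict.

- **Lid:** I swung it by its tab onto the stop. My last check put the tab at (0.71, -0.30, 0.28), which matches a fully open lid.
- **Jars:** The green and turquoise jars stand upright in the case. The orange one was not in the scene: its only detection was a 0.52 hit on the turquoise jar. I left the purple and yellow look-alikes alone.
- **Brushes:** I turned the red and yellow brushes end for end and put them back in their own compartments, handle down and bristles up. There was no blue brush.
    - **Red:** It first came to rest leaning about 30°, so I gripped it again and set it down vertical. On the first try at that, the force guard stopped a finger that touched the crock rim at about 4 N. My last check shows the brush upright.
    - **Yellow:** It leans about 10°.
- **Bottle, mug and tube:** Each was within about 5 mm of its first reading, which is about the measuring error. The gripper was clear of everything at hand-in.

A few network reports were plainly wrong and I discarded them, such as a brush end reported at the paint tube.

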